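Tare the bakery scale that holds the empty cake tin

TASK

Two like counter scales stand side by side: one has an empty round cake tin on its pan, the other a loaf of bread. Tare the scale with the tin: turn the knob in the middle of its dial until the pointer stands at the zero mark, the one broad long mark on the dial, then let go. Leave the tin standing where it is on its pan, and do not turn the other scale's knob.

Things in the scene. Friction and masses are not known exactly. Their poses are not given: they have to be found in the camera images.
- tare (a joint): Tare knob of the scale with the tin, turning about the vertical. 0 = pointer at the zero mark (16 x 8 mm, at the dial's edge on the side away from the pan; other marks are fine ticks); positive = pointer clockwise of it seen from above (rad). Starts at 0.5 to 1.4, turns freely past zero (stops at -1.7 and 1.7); friction about 0.06 N m, no spring: it stays where it is left.
- tare_grip (a point): Grip point of that knob: on its axis, in the upright black bar grip 46 mm long, 14 mm thick, 38 mm tall; 12 mm below the bar's top, 24 mm above the knob's round skirt (52 mm across), 31 mm above the white dial (148 mm across). z is up; x lies along the bar towards the pointer's tip, turning with the knob: pinch across y. The flat black pointer reaches 54 mm from the axis on one side.
- tin_mid (a point): Centre, half-way up, of the empty round dark steel cake tin, 104 mm across and 45 mm tall, loose on the pan of the scale to be tared; z up. The scale is a fixed low metal box 360 x 190 mm, 56 mm tall; its round pan (176 mm across, top at height 90 mm) is centred 180 mm from the knob's axis, on the robot's side.
- other_tip (a point): Tip of the pointer of the other scale's knob, 54 mm from that knob's axis. That scale is of the same make, stands fixed on the other side and carries a loaf; its knob is to be left as it is. x points outward along the pointer, z up.
There are look-alikes about, which are no part of the job. What is shaped like the part that bears tin_mid but purple is not meant.

How it is judged:
At the end, for the whole second after the job is handed in: The pointer of the scale with the tin rests within 10 degrees of the zero mark; the tin stands upright on its pan within 20 mm of where it was; the other scale's pointer tip is within 10 mm (about 10 degrees) of where it was (value of joint tare between -0.175 and 0.175 rad and velocity of joint tare between -0.05 and 0.05 rad/s and distance of tin_mid from where it was at the start of the episode below 0.02 m and angle between tin_mid's own z axis and vertical below 0.1 rad and distance of other_tip from where it was at the start of the episode below 0.01 m); the robot touches nothing.
It fails at once if the tin is shifted by more than 20 mm (distance of tin_mid from where it was at the start of the episode above 0.02 m).
It fails at once if the other scale's knob is turned (pointer tip moved by more than 10 mm) (distance of other_tip from where it was at the start of the episode above 0.01 m).
It also fails if it takes over 35 s, if anything falls off the work surface, if the arm or the gripper's body presses on something with over 40 N, if the wrist force passes 120 N, or if a joint passes its speed limit or range.

ROBOT

A 6-joint arm with a two-finger parallel gripper is mounted at the origin on the work surface. World frame = base frame: x ahead of the robot, y to its left, z up, the work surface at z = 0. Lengths are in m, angles in rad, forces in N, time in s.
With the tool pointing down it reaches from about 0.35 to 0.975 m from the base axis. Payload 4.9 kg.
Tool frame: the origin (TCP) lies midway between the tips of the shut fingers; the grasp point (between the pads) lies ctrl.grip_point_offset behind it (ctrl.grip_point_offset is the distance from the TCP to the grasp point, in m); x points along the fingers, y is the direction in which the jaws open and shut, and the axes are right-handed (so a half turn about x gives the same grasp; the last joint's range is limited). The gripper opens to 85 mm and grips with 20 to 120 N. Pads are 22 mm wide; open, the fingers measure 114 mm over their backs; the gripper's body (76 mm by 85 mm) begins 54 mm behind the grasp point. The pads swing forward as they close: fully open they stand 13 mm farther back than shut.
Start: joints at [1.077, 0.053, 1.613, -0, 1.476, -0.119], TCP at [0.229, 0.582, 0.231] pointing down, gripper open.
Joint ranges: [-3.01, 3.01], [-1.01, 2.22], [0.06, 2.58], [-1.02, 4.17], [0.09, 2.62], [-3.14, 3.14]. Speed limits (rad/s): [2.57, 2.57, 3.14, 3.14, 3.14, 3.14].

INTERFACE

Orientations are given as a rotation vector (axis times angle).
In Python, from station import ctrl gives the robot as it stands. The module is installed in compiled form; this text tells all that it offers.
- The arm moves only by the tool drive_tool, never from a script. Its argument "commands" is text: rows parted by semicolons, each of 5 numbers parted by spaces: the closure, from -1 (fully open) to 1 (shut), so that 0 is half open, then the shift along the tool's x, y, z in units of 40 mm (1.0 is 40 mm), then the turn about the tool's x in units of 5 degrees (1.0 is 5 degrees). A call has 1 to 8 rows; each row is the pose to reach, as a shift and turn from the pose commanded when the call began, along the tool's axes at that moment; what a row does not reach only later rows make up. A row lasts 1/12 s, in which the tool goes at most 41.7 mm and 7.16 degrees, less where a joint would pass 70% of its speed; a pose out of reach is approached as far as the arm can. A call with a gripper value outside its range is refused whole. The fingers move at their own pace and stop on an object; "newtons" is the grip in N (left out, the last holds). Time passes only in rows, so rows that repeat a pose let the fingers close. It gives the time, the measured TCP pose, the force and the opening at its end, in the units of the state.
- ctrl.get_obs(): the state, without advancing time (a new reading comes with each control period).
- ctrl.get_image(name): name is "side" or "top"; returns (picture, depth): 400x640x3 uint8, blue, green, red; 400x640 float32, m along the optical axis (not along the pixel's ray), 0 where there is no reading.
- ctrl.camera_info(name): a dict with "K" (3x3 intrinsics, pixels), "T" (4x4, takes a point from camera to world coordinates). Camera axes: x right, y down, z forward; pixel columns grow to the right and rows downward; lengths in m; the calibration is good to about 2 mm. A picture is of the moment at which its call begins. camera_info takes no time and is no camera call.
- ctrl.finish_job(): hands the job in, once; it reports no verdict.
The state is a dict: "t": time; "q": joint angles; "dq": joint speeds; "effort": joint torques, N m; "tool_pos": TCP position; "tool_rot": TCP orientation; "contact_force": force on the tool from outside, world axes, zero at the start; "wrist_torque": the same for the moment, N m; "opening": finger opening in m.
Only numpy, scipy, OpenCV 4.12 (cv2) and the standard library are available. Lean on these libraries where they do the work, as an engineer would, in place of code of your own. Each camera call takes 0.05 s, during which the arm holds its last target.

## Working session

There is one attempt and no reset: what is moved stays moved. The work goes in short steps, Python scripts to look and compute and a tool call to move; the robot and the scene stay as the last step left them, time stands still between calls to the robot, and variables do not carry over. Pictures are saved under pics/ and viewed, and the job is handed in when it is done.

Besides the shell and the picture viewer there is one more tool, called after ">>>" as name(argument=value, ...) on one line, values as JSON. drive_tool: Moves the arm, as the interface text tells. Its arguments: {"type":"object","properties":{"commands":{"type":"string"},"newtons":{"type":"number"}},"required":["commands"]}

```bash
mkdir -p pics; cat > h.py <<'E'
import numpy as np, cv2
from station import ctrl
def grab(n,tag):
    im,d=ctrl.get_image(n); cv2.imwrite(f'pics/{tag}.png',im); np.savez(f'{tag}.npz',im=im,d=d,K=ctrl.camera_info(n)['K'],T=ctrl.camera_info(n)['T']); return im,d
def load(tag):
    z=np.load(f'{tag}.npz'); return z['im'],z['d'],z['K'],z['T']
def plane(uv,K,T,z):
    uv=np.atleast_2d(uv).astype(float); r=np.c_[uv,np.ones(len(uv))]@np.linalg.inv(K).T@T[:3,:3].T
    o=T[:3,3]; return o+r*((z-o[2])/r[:,2])[:,None]
def proj(p,K,T):
    p=np.atleast_2d(p); c=(p-T[:3,3])@T[:3,:3]; c=c@K.T; return c[:,:2]/c[:,2:]
E
python3 - <<'E'
from h import *
grab('top','top0');grab('side','side0');print(ctrl.get_obs(),ctrl.grip_point_offset)
for n in('top','side'):print(ctrl.camera_info(n))
E
```

```text
{'t': 0.1, 'q': array([ 1.07699324e+00,  5.32588686e-02,  1.61418002e+00, -9.84536157e-06,
        1.47600419e+00, -1.19016697e-01]), 'dq': array([-0.00145888, -0.00088689, -0.00577165, -0.00021392, -0.00060959,
       -0.00021573]), 'effort': array([-7.68027519e-06, -3.94903529e+01, -3.71363211e+01, -9.50294861e-05,
        3.96339339e-03, -1.20664161e-06]), 'tool_pos': array([0.22853366, 0.58110183, 0.23019185]), 'tool_rot': array([ 0.2926714 ,  1.5512719 , -0.29546087]), 'contact_force': array([0.38213758, 0.70870132, 0.62369788]), 'wrist_torque': array([-0.00349847,  0.01166394,  0.02857082]), 'opening': 0.08521661489216135} 0.0187
{'K': array([[435.15587861,   0.        , 311.34701257],
       [  0.        , 435.15587861, 194.58235823],
       [  0.        ,   0.        ,   1.        ]]), 'T': array([[ 7.57781596e-04, -9.88312888e-01,  1.52437074e-01,
         2.50512358e-01],
       [-9.99999082e-01, -5.77633533e-04,  1.22606810e-03,
         1.00859038e-02],
       [-1.12368614e-03, -1.52437863e-01, -9.88312418e-01,
         1.24588167e+00],
       [ 0.00000000e+00,  0.00000000e+00,  0.00000000e+00,
         1.00000000e+00]])}
{'K': array([[459.27190534,   0.        , 321.94613413],
       [  0.        , 459.27190534, 194.82772855],
       [  0.        ,   0.        ,   1.        ]]), 'T': array([[ 0.71819838, -0.52709684,  0.45426865, -0.09782691],
       [-0.69565486, -0.52889715,  0.48614002, -0.58739642],
       [-0.01598147, -0.66515917, -0.74653056,  0.99139229],
       [ 0.        ,  0.        ,  0.        ,  1.        ]])}
```

View pics/top0.png

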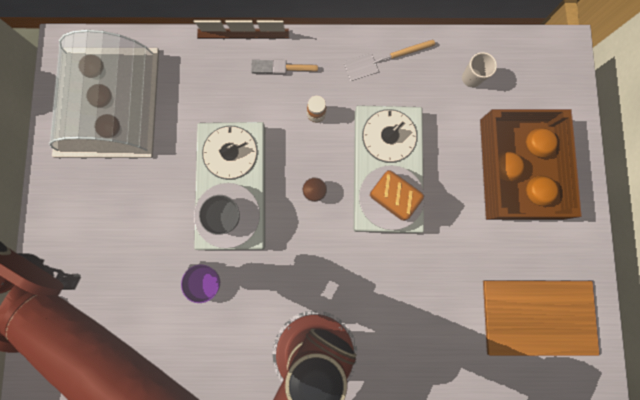

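View pics/side0.png

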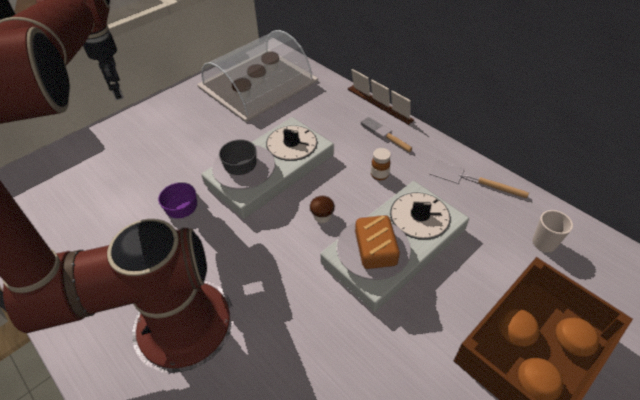

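The tin scale is on the left, with its dial at (230,152) and the dark tin at (220,214). The loaf scale's dial is at (390,135). The purple bowl at (201,284) stands on the table and is the decoy. I'll enlarge the left dial in both views to confirm.

```bash
python3 - <<'E'
from h import *
im,d,K,T=load('top0'); a=cv2.resize(im[115:190,190:270],None,fx=7,fy=7,interpolation=cv2.INTER_CUBIC)
cv2.imwrite('pics/c0.png',a)
im,d,K,T=load('side0'); a=cv2.resize(im[115:170,255:330],None,fx=8,fy=8,interpolation=cv2.INTER_CUBIC)
cv2.imwrite('pics/c1.png',a)
E
```

```text
(no output)
```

View pics/c0.png

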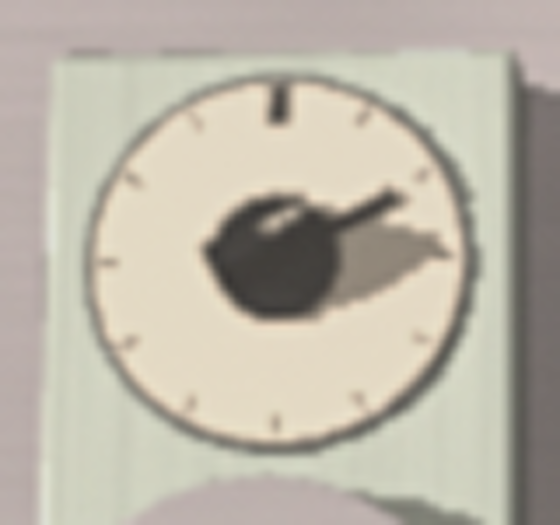

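View pics/c1.png

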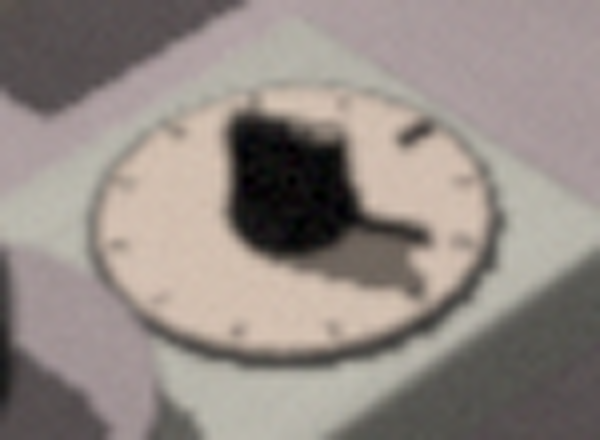

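The top crop shows a dial with a broad zero mark at crop (280,100), on the far side. The pointer tip is at crop (395,197), about 62° clockwise of it. Next I'll measure it.

```bash
python3 - <<'E'
from h import *
im,d,K,T=load('top0')
x0,y0=195,120
sub=im[y0:190,x0:268].astype(int)
# cream: r-b large
m=((sub[...,2]-sub[...,0]>18)&(sub[...,2]>150)).astype(np.uint8)
cs,_=cv2.findContours(m,cv2.RETR_EXTERNAL,cv2.CHAIN_APPROX_NONE)
c=max(cs,key=cv2.contourArea); h=cv2.convexHull(c)
e=cv2.fitEllipse(h); print('ellipse',e, np.array(e[0])+[x0,y0])
cen=np.array(e[0])+[x0,y0]
vv,uu=np.nonzero(m); vv+=y0;uu+=x0
dd=d[vv,uu]; P=np.c_[(uu-K[0,2])/K[0,0]*dd,(vv-K[1,2])/K[1,1]*dd,dd]@T[:3,:3].T+T[:3,3]
print('dial z med',np.median(P[:,2]))
zd=0.06
C=plane(cen,K,T,zd)[0]; print('center',C)
W=plane(h[:,0]+[x0,y0],K,T,zd); print('radii',np.percentile(np.linalg.norm(W[:,:2]-C[:2],axis=1),[5,50,95]))
# dark
g=sub.max(2); vv,uu=np.nonzero(g<95); Q=plane(np.c_[uu+x0,vv+y0],K,T,zd+.003)
r=Q[:,:2]-C[:2]; R=np.linalg.norm(r,axis=1); A=np.arctan2(r[:,1],r[:,0])
for lo,hi in((.034,.056),(.058,.071)):
  k=(R>lo)&(R<hi); 
  for a,rr in sorted(zip(A[k],R[k])):print(round(np.degrees(a),1),round(rr,4),end='; ')
  print()
# tin, scale body
tin=plane([220,214],K,T,.12);print(tin)
# scale axes from green body
s=im.astype(int)
gm=((s[...,1]-s[...,2]>3)&(s[...,1]>150)).astype(np.uint8); gm[:,:180]=0; gm[:,280:]=0
cs,_=cv2.findContours(gm,cv2.RETR_EXTERNAL,cv2.CHAIN_APPROX_NONE);c=max(cs,key=cv2.contourArea)
W=plane(c[:,0],K,T,.056)[:,:2]; print(cv2.minAreaRect(W.astype(np.float32)*1000))
# knob top by depth
q=d[y0:190,x0:268]; vv,uu=np.mgrid[y0:190,x0:268]
P=np.stack([(uu-K[0,2])/K[0,0]*q,(vv-K[1,2])/K[1,1]*q,q],-1)@T[:3,:3].T+T[:3,3]
k=(P[...,2]>.085)&(np.hypot(P[...,0]-C[0],P[...,1]-C[1])<.04); B=P[k]; print('bar',len(B),B.mean(0),B[:,2].max(), np.median(B[:,2]))
print(cv2.minAreaRect(B[:,:2].astype(np.float32)*1000))
E
```

```text
ellipse ((34.06521987915039, 31.830171585083008), (51.57302474975586, 53.687042236328125), 68.16046142578125) [229.06521988 151.83017159]
dial z med 0.061787306107933704
center [0.55442908 0.24207539 0.06      ]
radii [0.07391499 0.07486168 0.07555777]
-64.5 0.0371; -64.2 0.0434; -62.5 0.0346; -62.5 0.0409; -62.5 0.0471; -61.0 0.0509; -60.8 0.0446; -60.5 0.0384; 
1.3 0.0595; 1.3 0.0624; 
[[0.37293409 0.24900338 0.12      ]]
((476.3783264160156, 214.26364135742188), (2.902210235595703, 2.7822484970092773), 1.4954288005828857)
bar 119 [0.55234184 0.2393656  0.10116116] 0.11235719775114394 0.10316584334804513
((553.4283447265625, 239.95703125), (15.1735200881958, 44.35247802734375), 26.356292724609375)
```

```bash
cat >> h.py <<'E'
from scipy.spatial.transform import Rotation as Ro
def plan(target,ydir=None):
    o=ctrl.get_obs(); R=Ro.from_rotvec(o['tool_rot']).as_matrix(); p=o['tool_pos']
    print('t',o['t'],'pos',p.round(4),'axes x',R[:,0].round(3),'y',R[:,1].round(3),'yang',np.degrees(np.arctan2(R[1,1],R[0,1])).round(2),'q6',o['q'][5].round(3),'open',o['opening'].round(4),'F',o['contact_force'].round(2))
    if target is not None: print('units of 40mm', (R.T@(np.array(target)-p)/.04).round(3))
    if ydir is not None:
        a=(ydir-np.degrees(np.arctan2(R[1,1],R[0,1]))+90)%180-90
        print('turn units (tool x)',(-a/5).round(2))
E
python3 -c "
from h import *
plan([.554,.241,.20],26.9)"
```

```text
Traceback (most recent call last):
  File "h.py", line 15, in plan
    print('t',o['t'],'pos',p.round(4),'axes x',R[:,0].round(3),'y',R[:,1].round(3),'yang',np.degrees(np.arctan2(R[1,1],R[0,1])).round(2),'q6',o['q'][5].round(3),'open',o['opening'].round(4),'F',o['contact_force'].round(2))
                                                                                                                                                                        ^^^^^^^^^^^^^^^^^^
AttributeError: 'float' object has no attribute 'round'
```

```bash
sed -i "s/o\['opening'\].round(4)/round(o['opening'],4)/" h.py
python3 -c "
from h import *
plan([.554,.241,.20],26.9)"
```

```text
t 0.1 pos [0.2285 0.5811 0.2302] axes x [-0.001 -0.002 -1.   ] y [ 0.366  0.931 -0.002] yang 68.53 q6 -0.119 open 0.0852 F [0.38 0.71 0.62]
units of 40mm [ 0.762 -4.932 10.685]
turn units (tool x) 8.33
```

>>> drive_tool(commands="-1 0 -0.4 0.9 1; -1 0 -0.8 1.8 2; -1 0 -1.2 2.7 3; -1 0 -1.7 3.6 4; -1 0 -2.1 4.5 5; -1 0 -2.5 5.4 6; -1 0 -2.9 6.3 7; -1 0 -3.3 7.2 8.3", newtons=40)

```text
t: 0.77
tool_pos: [0.4492, 0.3516, 0.2308]
tool_rot: [0.858, 1.395, -0.859]
contact_force: [0.4, 1.1, -0.8]
opening: 0.0852
```

```bash
python3 -c "
from h import *
plan([.554,.241,.20],26.9)"
```

```text
t 0.7667 pos [0.4492 0.3516 0.2308] axes x [-0.001 -0.    -1.   ] y [ 0.893  0.45  -0.001] yang 26.76 q6 0.067 open 0.0852 F [ 0.45  1.08 -0.84]
units of 40mm [0.77  1.095 3.648]
turn units (tool x) -0.03
```

>>> drive_tool(commands="-1 0 0.3 0.8 0; -1 0 0.6 1.6 0; -1 0 0.8 2.5 0; -1 0 1.1 3.4 0; -1 0.4 1.1 3.5 0; -1 0.8 1.1 3.5 0; -1 0.8 1.1 3.5 0; -1 0.8 1.1 3.5 0")

```text
t: 1.43
tool_pos: [0.5503, 0.2482, 0.1976]
tool_rot: [0.853, 1.399, -0.858]
contact_force: [0.1, 0.0, 1.4]
opening: 0.0851
```

```bash
python3 - <<'E'
from h import *
plan([.554,.241,.077],26.9)
grab('top','top1');grab('side','side1')
E
```

```text
t 1.4333 pos [0.5503 0.2482 0.1976] axes x [-0.003 -0.001 -1.   ] y [ 0.891  0.454 -0.004] yang 27.01 q6 -0.171 open 0.0851 F [0.07 0.04 1.43]
units of 40mm [3.015 0.011 0.204]
turn units (tool x) 0.02
```

View pics/side1.png

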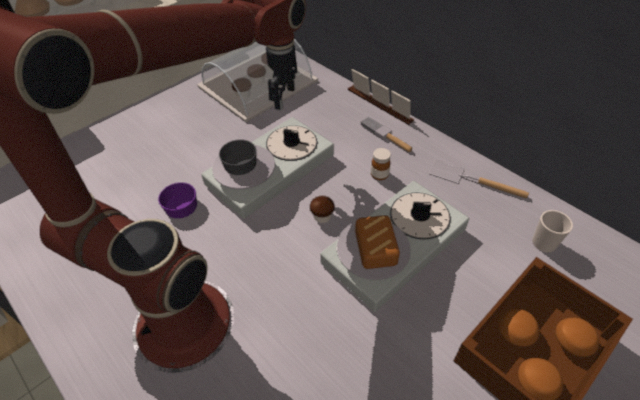

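View pics/top1.png

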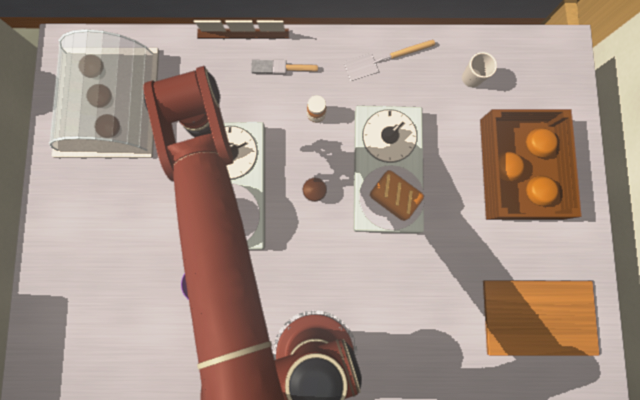

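```bash
python3 - <<'E'
from h import *
im,d,K,T=load('side1')
print(proj([[.5503,.2482,.1976],[.554,.241,.105],[.554,.241,.067],[.554,.241,.062]],K,T).round(1))
a=cv2.resize(im[40:170,225:345],None,fx=4.5,fy=4.5,interpolation=cv2.INTER_CUBIC);cv2.imwrite('pics/c2.png',a)
s=im[120:165,260:325].astype(int)
m=((s[...,2]-s[...,0]>15)&(s[...,2]>140)).astype(np.uint8)
c=max(cv2.findContours(m,0,1)[0],key=cv2.contourArea);e=cv2.fitEllipse(cv2.convexHull(c));cc=np.array(e[0])+[260,120];print(e,cc,plane(cc,K,T,.062))
E
```

```text
[[285.3 104.1]
 [290.2 130. ]
 [291.1 139.7]
 [291.2 140.9]]
((30.994491577148438, 21.728986740112305), (33.04247283935547, 48.981536865234375), 85.80996704101562) [290.99449158 141.72898674] [[0.55110975 0.2385952  0.062     ]]
```

View pics/c2.png

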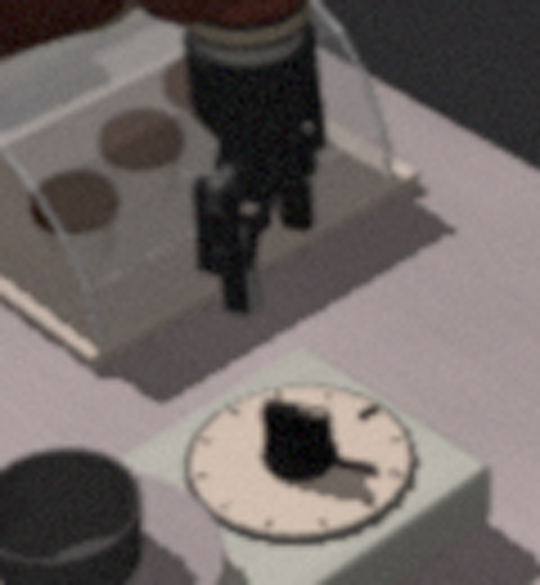

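>>> drive_tool(commands="-1 0 0 0.2 0; -1 0.7 0 0.2 0; -1 1.4 0 0.2 0; -1 2 0 0.2 0; -1 2.5 0 0.2 0; -1 3 0 0.2 0; -1 3 0 0.2 0; -1 3 0 0.2 0")

```text
t: 2.2
tool_pos: [0.5546, 0.2414, 0.0791]
tool_rot: [0.854, 1.397, -0.856]
contact_force: [0.1, 0.2, -0.3]
opening: 0.0856
```

```bash
python3 - <<'E'
from h import *
plan([.553,.240,.077],26.7)
im,d=grab('side','side2')
a=cv2.resize(im[70:180,225:345],None,fx=5,fy=5,interpolation=cv2.INTER_CUBIC);cv2.imwrite('pics/c3.png',a)
E
```

```text
t 2.2 pos [0.5546 0.2414 0.0791] axes x [-0.001 -0.001 -1.   ] y [ 0.891  0.455 -0.001] yang 27.05 q6 -0.184 open 0.0856 F [ 0.11  0.19 -0.27]
units of 40mm [ 0.053 -0.05   0.013]
turn units (tool x) 0.07
```

View pics/c3.png

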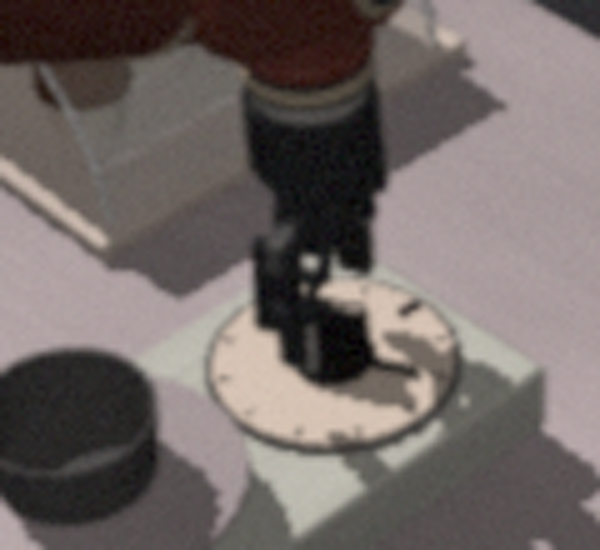

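The fingers straddle the bar, one behind it and one in front at crop (300,330). Now I'll close.

>>> drive_tool(commands="0 0 0 0 0; 0.4 0 0 0 0; 0.6 0 0 0 0; 0.8 0 0 0 0; 1 0 0 0 0; 1 0 0 0 0; 1 0 0 0 0; 1 0 0 0 0", newtons=40)

```text
t: 2.92
tool_pos: [0.5529, 0.2406, 0.0799]
tool_rot: [0.851, 1.4, -0.86]
contact_force: [-9.5, -4.4, 9.8]
opening: 0.0132
```

```bash
python3 - <<'E'
from h import *
plan([.553,.240,.077],26.7)
im,d=grab('side','side3')
a=cv2.resize(im[70:180,225:345],None,fx=5,fy=5,interpolation=cv2.INTER_CUBIC);cv2.imwrite('pics/c4.png',a)
E
```

```text
t 2.9167 pos [0.5529 0.2406 0.0799] axes x [-0.006 -0.003 -1.   ] y [ 0.891  0.455 -0.007] yang 27.04 q6 -0.184 open 0.0132 F [-9.49 -4.36  9.82]
units of 40mm [ 0.071 -0.004  0.016]
turn units (tool x) 0.07
```

View pics/c4.png

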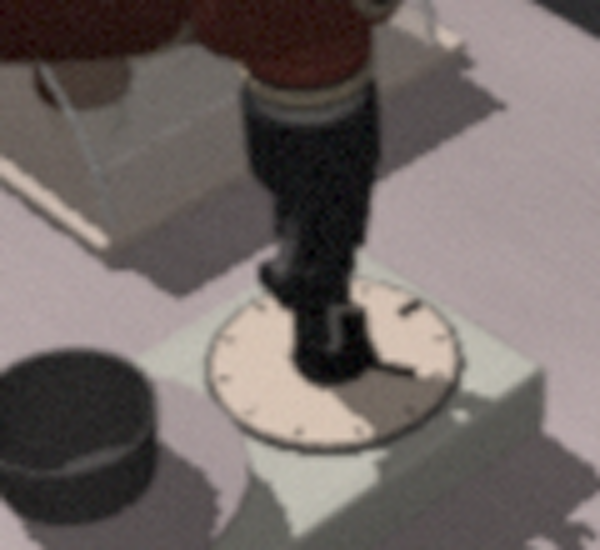

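>>> drive_tool(commands="1 0 -0.04 0 -1; 1 0 -0.04 0 -2; 1 0 -0.04 0 -3; 1 0 -0.04 0 -4; 1 0 -0.04 0 -5; 1 0 -0.04 0 -6; 1 0 -0.04 0 -7; 1 0 -0.04 0 -7")

```text
t: 3.63
tool_pos: [0.5523, 0.2402, 0.0799]
tool_rot: [0.378, 1.54, -0.382]
contact_force: [-6.4, -3.8, 6.7]
opening: 0.0133
```

```bash
python3 - <<'E'
from h import *
plan([.553,.240,.077],90)
im,d=grab('side','side4')
a=cv2.resize(im[70:180,225:345],None,fx=5,fy=5,interpolation=cv2.INTER_CUBIC);cv2.imwrite('pics/c5.png',a)
E
```

```text
t 3.6333 pos [0.5523 0.2402 0.0799] axes x [-0.004 -0.002 -1.   ] y [ 0.466  0.885 -0.003] yang 62.21 q6 -0.798 open 0.0133 F [-6.4  -3.85  6.7 ]
units of 40mm [0.073 0.005 0.017]
turn units (tool x) -5.56
```

View pics/c5.png

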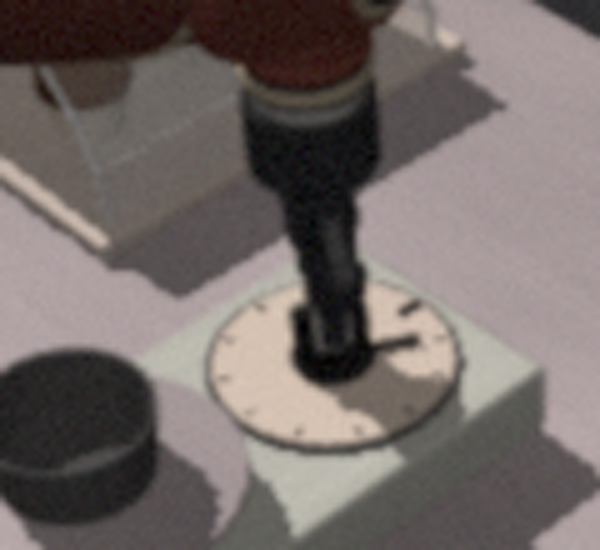

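```bash
python3 - <<'E'
from h import *
for tag in('top0','side0','side4'):
    im,d,K,T=load(tag); g=im.max(2).astype(float)
    # dial centre per image: ellipse
    p0=proj([.553,.240,.062],K,T)[0]; x0,y0=(p0-40).astype(int)
    s=im[y0:y0+80,x0:x0+80].astype(int)
    m=((s[...,2]-s[...,0]>15)&(s[...,2]>140)).astype(np.uint8)
    c=max(cv2.findContours(m,0,1)[0],key=cv2.contourArea);e=cv2.fitEllipse(cv2.convexHull(c));C=plane(np.array(e[0])+[x0,y0],K,T,.062)[0]
    vv,uu=np.mgrid[y0:y0+80,x0:x0+80]; Q=plane(np.c_[uu.ravel(),vv.ravel()],K,T,.062)[:,:2]-C[:2]
    R=np.hypot(*Q.T);A=np.degrees(np.arctan2(Q[:,1],Q[:,0])); G=g[y0:y0+80,x0:x0+80].ravel()
    k=(R>.055)&(R<.070)&(abs(A)<15); w=np.clip(np.percentile(G[k],70)-G[k]-15,0,None)
    v=(Q[k]*w[:,None]).sum(0)/w.sum(); print(tag,C.round(4),'zero',np.degrees(np.arctan2(v[1],v[0])).round(2),np.hypot(*v).round(4))
    k=(R>.036)&(R<.053)&(A>-80)&(A<-15)&(G<100) if tag!='side4' else (R>.036)&(R<.053)&(A>-45)&(A<-10)&(G<70)
    v=Q[k].mean(0);print(' ptr',np.degrees(np.arctan2(v[1],v[0])).round(2),k.sum())
E
```

```text
top0 [0.6105 0.258  0.062 ] zero nan nan
 ptr nan 0
side0 [0.5515 0.2386 0.062 ] zero 1.98 0.0642
 ptr -56.63 9
side4 [0.5428 0.2418 0.062 ] zero -0.74 0.0668
 ptr -21.92 4<stdin>:12: RuntimeWarning: invalid value encountered in divide
<stdin>:14: RuntimeWarning: Mean of empty slice.
  ret = um.true_divide(
```

The zero mark lies at about +1.5° (1.3° from the top view, 2.0° from the side). The jaws need to turn from 62.2° to about 91.5°.

>>> drive_tool(commands="1 0 0 0 -1; 1 0 0 0 -2; 1 0 0 0 -3; 1 0 0 0 -4; 1 0 0 0 -5; 1 0 0 0 -5.9; 1 0 0 0 -5.9; 1 0 0 0 -5.9")

```text
t: 4.35
tool_pos: [0.5522, 0.2396, 0.0799]
tool_rot: [-0.024, 1.575, 0.019]
contact_force: [-6.5, -4.9, 7.7]
opening: 0.0132
```

```bash
python3 - <<'E'
from h import *
plan([.553,.240,.077],91.5)
im,d=grab('side','side5')
a=cv2.resize(im[70:180,225:345],None,fx=5,fy=5,interpolation=cv2.INTER_CUBIC);cv2.imwrite('pics/c6.png',a)
E
```

```text
t 4.35 pos [0.5522 0.2396 0.0799] axes x [-0.004 -0.003 -1.   ] y [-0.027  1.    -0.003] yang 91.55 q6 -1.311 open 0.0132 F [-6.51 -4.87  7.67]
units of 40mm [0.072 0.009 0.021]
turn units (tool x) 0.01
```

View pics/c6.png

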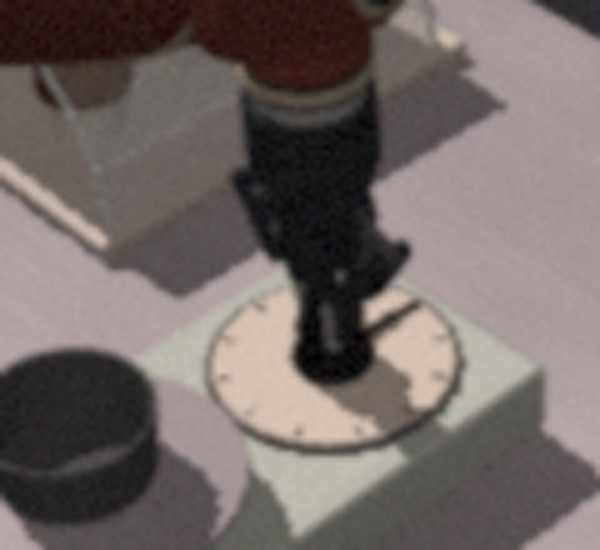

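The pointer now runs into the zero mark at crop (415,305). I'll open the jaws and lift straight up.

>>> drive_tool(commands="0.6 0 0 0 0; 0 0 0 0 0; -0.5 0 0 0 0; -1 0 0 0 0; -1 0 0 0 0; -1 0 0 0 0; -1 0 0 0 0; -1 0 0 0 0")

```text
t: 5.07
tool_pos: [0.5535, 0.2408, 0.0793]
tool_rot: [-0.021, 1.571, 0.021]
contact_force: [0.5, 0.1, -0.9]
opening: 0.0857
```

>>> drive_tool(commands="-1 -0.5 0 0 0; -1 -1 0 0 0; -1 -1.6 0 0 0; -1 -2.3 0 0 0; -1 -3 0 0 0; -1 -3.7 0 0 0; -1 -4 0 0 0; -1 -4 0 0 0")

```text
t: 5.73
tool_pos: [0.5554, 0.2414, 0.2438]
tool_rot: [-0.019, 1.563, 0.023]
contact_force: [1.2, -0.0, 0.1]
opening: 0.0851
```

```bash
python3 -c "
from h import *
plan([.40,.50,.24])"
```

```text
t 5.7333 pos [0.5554 0.2414 0.2438] axes x [ 0.007  0.002 -1.   ] y [-0.027  1.     0.002] yang 91.53 q6 -1.31 open 0.0851 F [ 1.2  -0.03  0.06]
units of 40mm [ 0.081  6.567 -3.713]
```

>>> drive_tool(commands="-1 0 0.7 -0.6 0; -1 0 1.4 -1.2 0; -1 0 2.1 -1.8 0; -1 0 2.8 -2.5 0; -1 0 3.5 -3.3 0; -1 0 4.2 -4 0; -1 0 4.9 -4.6 0; -1 0 5.5 -5.2 0")

```text
t: 6.4
tool_pos: [0.3373, 0.4558, 0.2365]
tool_rot: [-0.023, 1.573, 0.02]
contact_force: [0.6, -0.2, 0.5]
opening: 0.0853
```

>>> drive_tool(commands="-1 0 0.7 -0.4 0; -1 0 1.4 -0.8 0; -1 0 2 -1 0; -1 0 2 -1 0; -1 0 2 -1 0")

```text
t: 6.82
tool_pos: [0.2963, 0.5339, 0.2364]
tool_rot: [-0.026, 1.573, 0.02]
contact_force: [-0.1, -0.0, -0.5]
opening: 0.0851
```

```bash
python3 - <<'E'
from h import *
plan(None)
im,d=grab('top','top6')
im0,_,K,T=load('top0')
a=np.hstack([cv2.resize(i[115:255,185:275],None,fx=4.2,fy=4.2,interpolation=cv2.INTER_CUBIC) for i in(im0,im)]);cv2.imwrite('pics/c7.png',a)
df=np.abs(im.astype(int)-im0).max(2)
for n,(y,x) in dict(other=(slice(105,165),slice(360,420)),loaf=(slice(168,222),slice(362,422)),tin=(slice(190,240),slice(196,245))).items(): print(n,(df[y,x]>40).sum(),df[y,x].max())
x0,y0=195,120; sub=im[y0:190,x0:268].astype(int); g=sub.max(2)
C=plane([229.07,151.83],K,T,.062)[0]
vv,uu=np.nonzero(g<95);Q=plane(np.c_[uu+x0,vv+y0],K,T,.064)[:,:2]-C[:2];R=np.hypot(*Q.T);A=np.degrees(np.arctan2(Q[:,1],Q[:,0]))
for lo,hi in((.034,.052),(.057,.071)):
  k=(R>lo)&(R<hi)&(abs(A)<20); print(lo,k.sum(),A[k].mean().round(2),A[k].std().round(2))
E
```

```text
t 6.8167 pos [0.2963 0.5339 0.2364] axes x [-0.002 -0.004 -1.   ] y [-0.029  1.    -0.004] yang 91.65 q6 -0.657 open 0.0851 F [-0.13 -0.02 -0.47]
other 0 7
loaf 0 6
tin 97 75
0.034 6 1.46 0.03
0.057 2 1.53 0.0
```

View pics/c7.png

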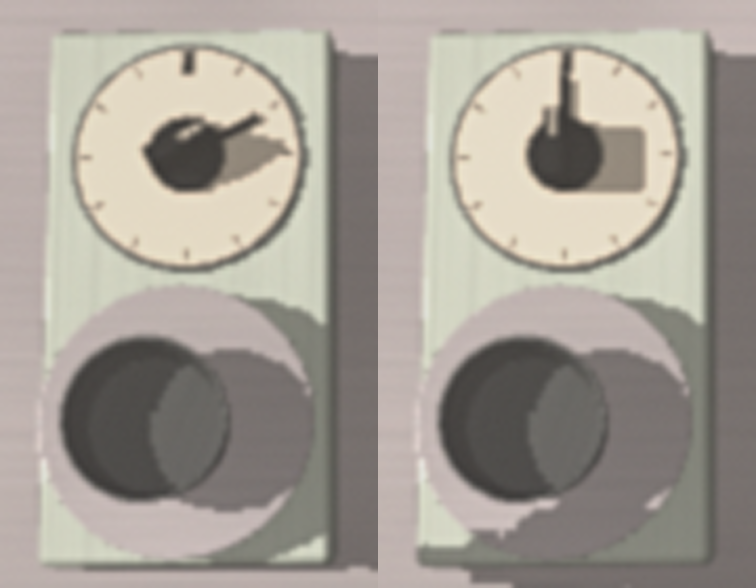

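The enlarged view shows the pointer on the zero mark (pointer 1.46°, mark 1.53°). The tin is unmoved; its image difference is only the arm's shadow. The other dial is unchanged and the arm is clear, so I'm handing in.

```bash
python3 -c "
from station import ctrl
print(ctrl.finish_job())"
```

```text
the job is handed in; nothing more can be done
None
```

The tin scale is tared and the job was handed in at about 7 s. I pinched the tin scale's knob across its bar and turned it about 64° counter-clockwise to the zero mark. Then I let go, lifted straight up and moved the arm clear.

Last checks, all from the top camera and arm readings:
- **Pointer:** it stands at 1.46° and the zero mark at 1.53°, so they agree within the roughly 1° I can measure. An earlier side view put the mark at 2.0°. My first automatic measurement of the zero mark failed on the top image and mis-fitted the dial centre on a later side image, so I discarded those readings.
- **Tin:** it looks unmoved on its pan. About 97 pixels differ around it, which the enlarged view shows to be the arm's shadow.
- **Other scale:** its dial, pointer and loaf are unchanged, with no pixel above the difference threshold.
- **Contact:** the arm reads about zero contact force and touches nothing. The highest force reading I saw was about 14 N, during the grip.

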